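Lock the jam nut of a carton stop

TASK

The hexagon nut on this carton stop's stud is set right, but the lever jam nut above it is loose. Slip the open-ended spanner onto the hexagon nut, flat on the foot plate with its handle alongside the stub post so that the post keeps it from being dragged round, and let go of it; then swing the lever clockwise until the jam nut is locked, feeling about 6 newtons at the lever's end (not under 4.5, not over 9). Last, draw the spanner off and lay it flat on the deck clear of the stop; apart from the spanner's slack the hexagon nut must keep its setting.

Things in the scene. Friction and masses are not known exactly. Their poses are not given: they have to be found in the camera images.
- stop: carton stop fixed to the deck, bare steel. Foot plate 204 x 92 x 8 mm; origin on the deck under its upright threaded stud (20 mm). x runs from the post's end along the plate: plate from x = -156 to +48 mm, y = -42 to +50. Stub post, 30 mm square, 43 mm high over the deck: x = -152 to -122, y = +16.5 to +46.5. z up. Three flat screw heads, 4 mm, near the corners
- post_edge (a point): on the post, its edge at x = -152, y = +16.5 mm from the stud, 13 mm over the deck: the handle of a spanner on the hexagon nut bears here when the nut is dragged clockwise (seen from above)
- lower_nut (a point): middle of the hexagon nut (lower nut, already set): 30 mm across flats, 16 mm high, on a thin shim, underside about 9 mm over the deck. x axis parallel to one pair of flats, and at the start within 0.05 rad of the plate's x: a spanner with its jaws along this +x has its handle 1 to 14 mm clear of the post. Two 40 mm disc springs (4 mm in all) lie on it. The jam nut drags it round unless it is held
- lower_flank (a point): middle of one flat of the hexagon nut, 15 mm from the stud's axis: shows how far that nut has been turned (28 degrees move it 7.4 mm)
- lower: the hexagon nut with the disc springs; origin on the stud's axis at the nut's underside, about 9 mm over the deck
- jam_nut (a point): middle of the jam nut's hub, on the stud's axis: hub 22 mm high, flange 41 mm across, loose 0.1 to 2.3 mm above the disc springs. x axis points along its lever. Turned clockwise from above it sinks 12 mm a turn and meets the springs after an unknown 0.05 to 1.2 rad; from there the force at the lever's end rises by about 6 N per rad, and it stays locked when let go
- lever_end (a point): middle of the round end (16 mm thick) of the jam nut's lever, 58 mm from the stud's axis and 23 mm above jam_nut (about 65 mm over the deck); the 11 mm lever slopes down from it to the hub. Push it sideways, clockwise round the stud
- jam: the lever jam nut; origin on the stud's axis at the hub's underside, x along the lever
- spanner_grip (a point): loose open-ended spanner, 186 mm long, 10 mm thick, 0.14 kg, lying flat; this point is in its 18 mm wide handle at the centre of mass, half-way up, 62 mm behind the jaws' middle and 103 mm from the handle's end. x axis points along the handle to the jaws, z up. Gripped here, the fingers stay between the spanner's head and the post
- spanner_jaw (a point): middle of the spanner's open jaws, half-way up (5 mm over its underside): mouth 32.2 mm wide, open to +x, flared at the tips 21 mm ahead of this point; throat 18.5 mm behind it. With the nut home this point is within 2.5 mm of the stud's axis; 40 mm short of it the jaws are clear of the nut. Head 60 mm wide
- spanner: the spanner; origin under spanner_grip, x towards the jaws, z up
- tape_roll: bystander: roll of brown packing tape, 79 mm across, 37 mm high; origin under its middle; leave alone
- box_cutter: bystander: yellow box cutter, 131 x 18 x 14 mm, lying flat; origin under its middle; leave alone
- ramekin: bystander: white ribbed ramekin, 68 mm across, 36 mm high; origin under its middle; leave alone
Not all that is in view belongs to the job. Of the things that look like the stop, the larger one is meant.

How it is judged (in metres and radians):
On the way, in this order (a step that is already met when the one before it is completed fails the run):
1. the spanner's jaws are round the hexagon nut, flat on the foot plate, and it has been let go (horizontal distance between spanner_jaw and lower_nut below 0.006 m and z of spanner_jaw in the frame of stop below 0.017 m and angle between spanner's own z axis and vertical below 0.08 rad and contact force between the fingers and spanner below 0.1 N), for 0.2 s.
2. with the spanner still on the hexagon nut the jam nut is locked down on it: clamp force over 25 N (contact force between jam and lower above 25 N and horizontal distance between spanner_jaw and lower_nut below 0.006 m and z of spanner_jaw in the frame of stop below 0.017 m), for 0.3 s.
At the end, for the whole second after the job is handed in: The jam nut stays clamped on the hexagon nut with over 25 N (about 4 N at the lever), the hexagon nut stands within 28 degrees (7.4 mm at its flat) of its first setting, and the spanner lies flat and still on the deck, its jaws more than 90 mm from the stud (contact force between jam and lower above 25 N and distance of lower_flank from where it was at the start of the episode below 0.0074 m and height (world z) of each of spanner_jaw, spanner_grip below 0.009 m and horizontal distance between spanner_jaw and lower_nut above 0.09 m and linear speed of spanner below 0.01 m/s and angular speed of jam below 0.05 rad/s); the robot touches nothing.
It fails at once if the hexagon nut is turned from its setting by more than 28 degrees (distance of lower_flank from where it was at the start of the episode above 0.0074 m).
It fails at once if the jam nut is overtightened: clamp force over 75 N (well over 10 N at the lever) (contact force between jam and lower above 75 N).
It fails at once if a bystander is pushed more than 25 mm (distance of any of tape_roll, box_cutter, ramekin from where it was at the start of the episode above 0.025 m).
It also fails if it takes over 72 s, if anything falls off the work surface, if the arm or the gripper's body presses on something with over 40 N, if the wrist force passes 120 N, or if a joint passes its speed limit or range.

ROBOT

A 6-joint arm with a two-finger parallel gripper is mounted at the origin on a cart in front of the work surface, level with it; the furniture and walls round the work are solid. World frame = base frame: x ahead of the robot, y to its left, z up, the work surface at z = 0. Lengths are in mm, angles in rad, forces in N, time in s.
With the tool pointing down it reaches from about 325 to 1000 mm from the base axis. Payload 5.1 kg.
Tool frame: the origin (TCP) lies on the centre line of the jaws, within the pads' length; the fingertips stand 11 mm ahead of it and the grasp point (between the pads) lies 8 mm behind it (env.tip_reach is the distance from the TCP to the fingertips, in mm); z points along the fingers, y is the line along which they close (so a half turn about z gives the same grasp; the last joint's range is limited). The gripper opens to 85 mm and grips with 20 to 120 N. Pads are 22 mm wide; open, the fingers measure 114 mm over their backs; the gripper's body (76 mm by 85 mm) begins 54 mm behind the grasp point. The pads swing forward as they close: fully open they stand 13 mm farther back than shut.
Start: joints at [-1.269, 0.124, 1.65, -0, 1.367, -0.083], TCP at [243.96, -602.468, 242.322] pointing down, gripper open.
Joint ranges: [-2.61, 2.61], [-1.02, 2.33], [0.03, 2.71], [-1.35, 4.49], [0.32, 2.68], [-2.91, 2.91]. Speed limits (rad/s): [2.57, 2.57, 3.14, 3.14, 3.14, 3.14].

INTERFACE

Orientations are given as [roll, pitch, yaw] about the fixed x, y, z axes, in that order (R = Rz(yaw) Ry(pitch) Rx(roll)).
In Python, from bench import env gives the robot as it stands.
- The arm moves only by the shell command python3 -m creep 'ROWS' [FORCE]. ROWS is JSON, a list of rows, each a list of 5 numbers: the shift along the tool's x, y, z in units of 10 cm (1.0 is 10 cm), then the turn about the tool's z in units of 180 degrees (1.0 is 180 degrees), then the finger opening in mm, from 0 to 85.4. A call has 1 to 12 rows; each row is the pose to reach, as a shift and turn from the pose commanded when the call began, along the tool's axes at that moment, turning the shorter way round; what a row does not reach only later rows make up. A row lasts 1/10 s, in which the tool goes at most 50 mm and 8.59 degrees, less where a joint would pass 70% of its speed; a pose out of reach is approached as far as the arm can. A call with a number of a shift or a turn outside -1 to 1 is refused whole. A call with a gripper value outside its range is refused whole. The fingers move at their own pace and stop on an object; FORCE is the grip in N (left out, the last holds). Time passes only in rows, so rows that repeat a pose let the fingers close. It gives the time, the measured TCP pose, the force, the opening and the grip force at its end, in the units of the state.
- env.observe(): the state, without advancing time (a new reading comes with each control period).
- env.get_image(name): name is "scene" or "top"; returns a dict with "pixels" (384x512x3 uint8, red, green, blue), "fx", "fy", "cx", "cy" (pixels), "origin" and "attitude" of the camera in the world. Camera axes: x right, y down, z forward; pixel columns grow to the right and rows downward; lengths in mm; the calibration is good to about 2 mm. A picture is of the moment at which its call begins. There is no depth.
- env.close_job(): hands the job in; it is judged then, once.
The state is a dict: "t": time; "q": joint angles; "joint_vel": joint speeds; "joint_torque": joint torques, N m; "eef_pos": TCP position; "eef_rot": TCP orientation; "contact_force": force on the tool from outside, world axes, zero at the start; "ft_torque": the same for the moment, N m; "grip_width": finger opening in mm; "gripper_force": force on a finger pad.
Only numpy, scipy, OpenCV 4.12 (cv2) and the standard library are available. Lean on these libraries where they do the work, as an engineer would, in place of code of your own. Each camera call takes 0.05 s, during which the arm holds its last target. There are 200 camera calls.

## Working session

There is one attempt and no reset: what is moved stays moved. The work goes in short steps, Python scripts to look and compute and a shell command to move; the robot and the scene stay as the last step left them, time stands still between calls to the robot, and variables do not carry over. Pictures are saved under pics/ and viewed, at most 10 in all, crops included, and the job is handed in when it is done.

```bash
ls; mkdir -p pics; python3 - <<'E'
from bench import env
import cv2
for n in("scene","top"):
    d=env.get_image(n); cv2.imwrite(f"pics/{n}0.png",cv2.resize(d["pixels"][:,:,::-1],None,fx=1.56,fy=1.56,interpolation=cv2.INTER_CUBIC)); print(n,{k:v for k,v in d.items() if k!="pixels"})
o=env.observe();print(o)
E
```

```text
pics
scene {'fx': 440.9316693261412, 'fy': 440.9316693261412, 'cx': 263.72096601695915, 'cy': 198.26821930418168, 'origin': array([ 14.75282447, 897.736846  , 636.16332545]), 'attitude': array([-2.0623162 ,  0.00721096, -2.5536607 ])}
top {'fx': 358.8213753112036, 'fy': 358.8213753112036, 'cx': 253.2503642969112, 'cy': 191.77493725432976, 'origin': array([412.15761686,  33.45453612, 950.06745353]), 'attitude': array([-2.96682448,  0.01637327, -1.58101385])}
{'t': 0.1, 'q': array([-1.26859333e+00,  1.24433281e-01,  1.65157216e+00, -9.75190395e-06,
        1.36751650e+00, -8.26012492e-02]), 'joint_vel': array([ 0.00163778, -0.00085687, -0.00352101,  0.00176943,  0.00036086,
       -0.00160259]), 'joint_torque': array([ 4.28926678e-04, -4.24932289e+01, -3.66653466e+01, -1.99612487e-04,
        3.98223696e-03,  1.06154539e-05]), 'eef_pos': array([ 243.80115488, -601.95187937,  241.15968104]), 'eef_rot': array([-3.13966915e+00, -1.49666085e-04,  3.84806076e-01]), 'contact_force': array([0.86497555, 0.08075288, 0.04241031]), 'ft_torque': array([ 0.02358824,  0.0173364 , -0.00414564]), 'gripper_force': 0.0, 'grip_width': 85.74347123231043}
```

View pics/scene0.png

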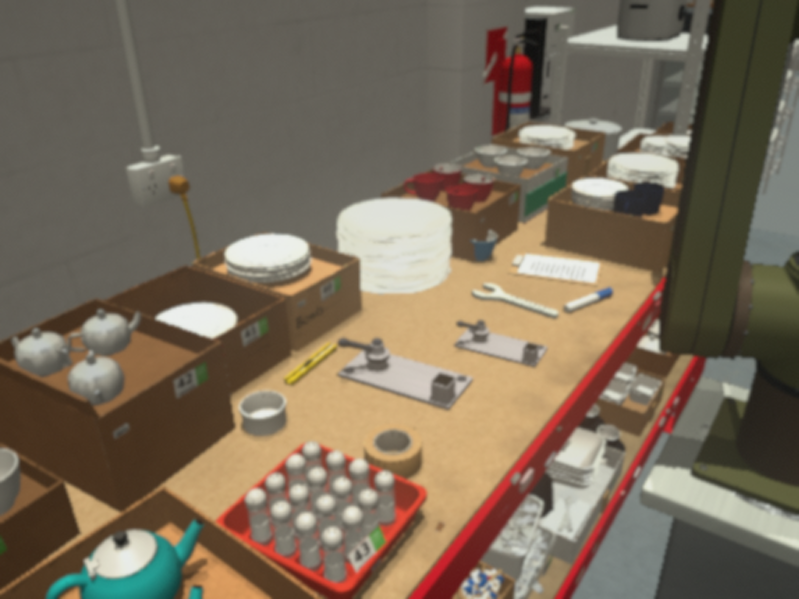

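View pics/top0.png

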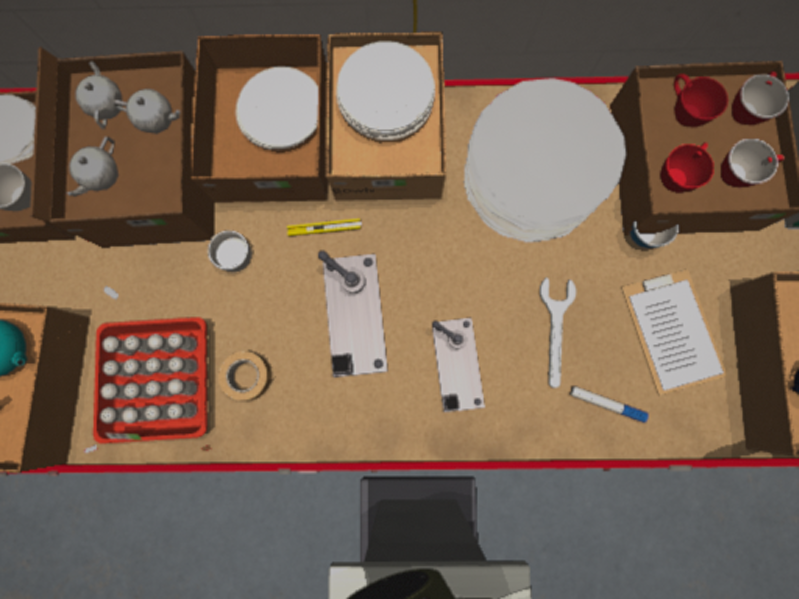

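Scene and top views. There are two stop-like things: the larger at top px (352,285) with its post at (342,363), and a smaller one at (457,340). I choose the larger. There is one spanner at (557,335), jaws up; the marker at (608,404) is not one. Now I'll check with close crops.

```bash
cat > h.py <<'E'
import numpy as np, cv2
from scipy.spatial.transform import Rotation as R
from bench import env
CAL=dict(scene=(440.93167,263.72097,198.26822,[14.7528,897.7368,636.1633],[-2.0623162,.00721096,-2.5536607]),
 top=(358.82138,253.25036,191.77494,[412.1576,33.4545,950.0675],[-2.96682448,.01637327,-1.58101385]))
def ray(n,u,v):
    f,cx,cy,o,a=CAL[n]; d=R.from_euler('xyz',a).apply([(u-cx)/f,(v-cy)/f,1]); return np.array(o),d/np.linalg.norm(d)
def at_z(n,u,v,z):
    o,d=ray(n,u,v); return o+d*(z-o[2])/d[2]
def tri(p,q):
    (a,d),(b,e)=ray('top',*p),ray('scene',*q)
    s=np.linalg.lstsq(np.c_[d,-e],b-a,rcond=None)[0]; x,y=a+s[0]*d,b+s[1]*e
    return (x+y)/2,np.linalg.norm(x-y)
def proj(n,P):
    f,cx,cy,o,a=CAL[n]; c=R.from_euler('xyz',a).inv().apply(np.atleast_2d(P)-o); return c[:,:2]/c[:,2:]*f+[cx,cy]
def crop(n,x,y,w,h,k,name,marks=()):
    im=env.get_image(n)["pixels"][:,:,::-1].copy()
    c=cv2.resize(im[y:y+h,x:x+w],None,fx=k,fy=k,interpolation=cv2.INTER_CUBIC)
    for P in marks:
        u=(proj(n,P)[0]-[x,y]+.5)*k; cv2.circle(c,tuple(int(t) for t in u),3,(0,0,255),-1)
    cv2.imwrite(f"pics/{name}.png",c)
E
python3 - <<'E'
from h import *
crop("top",200,150,180,115,4.4444,"topc")
crop("scene",205,170,180,100,4.4444,"scenec")
E
```

```text
(no output)
```

View pics/topc.png

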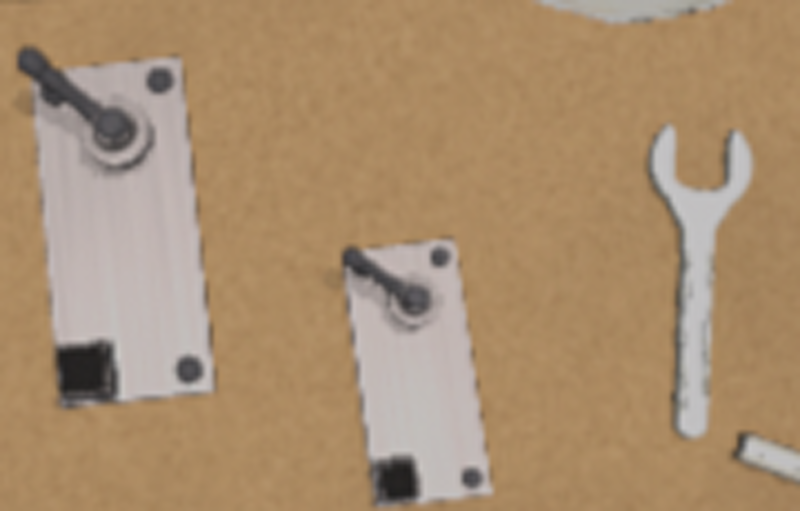

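View pics/scenec.png

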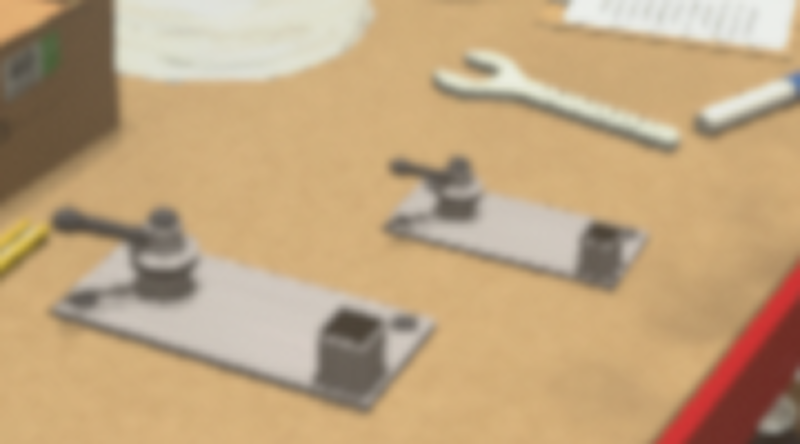

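The top crop confirms the large stop: plate corners (35,77), (181,58), (213,391), (61,405), post at lower left, hub at (115,127), lever end at (30,60). The spanner has its tips at y≈126 centred on x≈701 and its handle end at (690,437). In the scene crop the lever end is at (68,220) and the spanner end at (676,141).

```bash
cat >> h.py <<'E'
T=lambda u,v,x0=200,y0=150,k=4.4444:(u/k+x0-.5,v/k+y0-.5)
S=lambda u,v:T(u,v,205,170)
E
python3 - <<'E'
from h import *
from scipy.optimize import least_squares
m=[[48,50,8],[48,-42,8],[-156,-42,8],[-156,50,8]]
obs=[('top',T(35,75),m[0]),('top',T(181,58),m[1]),('top',T(213,390),m[2]),('top',T(60,403),m[3]),
('scene',S(52,308),m[0]),('scene',S(435,318),m[2]),('scene',S(369,400),m[3])]
def W(p,q): 
    c,s=np.cos(p[3]),np.sin(p[3]); return np.array([p[0]+c*q[0]-s*q[1],p[1]+s*q[0]+c*q[1],p[2]+q[2]])
def f(p,o): return np.concatenate([proj(n,W(p,q))[0]-uv for n,uv,q in o])
a=at_z('top',*T(115,127),50); print("stud guess",a)
for o in (obs,obs[:4],obs[4:]):
    r=least_squares(f,[a[0],a[1],0,0],args=(o,)) if o is not obs[4:] and len(o)!=3 else least_squares(lambda p:f([p[0],p[1],0,p[2]],o),[a[0],a[1],0])
    print("stop",r.x,np.round(r.fun,1))
print("lever",tri(T(30,60),S(68,219)),"hubtop",tri(T(115,125),S(163,217)))
print("postedge top(-152,16.5)",at_z('top',*T(112,397),43),)
print("sp end",tri(T(691,437),S(679,138)),"tipmid",tri(T(702,128),S(455,66)))
h=at_z('top',*T(702,126),5);e=at_z('top',*T(691,438),5);print(h,e,np.hypot(*(h-e)[:2]),np.arctan2(*(h-e)[1::-1]))
E
```

```text
stud guess [607.90968445 117.79489652  50.        ]
stop [ 6.09174127e+02  1.18195863e+02 -8.09545493e-01  9.36840942e-02] [-0.6 -0.7  0.3 -0.4  0.7  0.2  0.1  1.  -0.3 -0.5  0.3  0.1 -0.4  0.7]
stop [ 6.11776210e+02  1.19670089e+02 -1.77974368e+01  8.77436161e-02] [-0.2 -0.2  0.2  0.3  0.  -0.3 -0.   0.2]
stop [6.08693758e+02 1.19658342e+02 1.07712874e-01] [-0.4 -0.2  0.3 -0.3  0.1  0.4]
lever (array([643.3465863 , 164.57797489,  65.32531305]), np.float64(2.5295606097948213)) hubtop (array([608.83835941, 117.76449566,  53.88082515]), np.float64(1.3249929333629424))
postedge top(-152,16.5) [453.38508146 119.6327457   43.        ]
sp end (array([ 427.52924563, -214.24097001,    8.57837417]), np.float64(1.4712784161117405)) tipmid (array([ 609.96684773, -233.11690569,    5.77935688]), np.float64(4.537718523149249))
[ 613.43610673 -232.47219173    5.        ] [ 427.68818489 -214.84445307    5.        ] 186.58249552719752 -0.09461803138966983
```

```bash
cat >> h.py <<'E'
def go(x,y,z,yaw):
    o=env.observe();p=o["eef_pos"];w=o["eef_rot"][2];d=np.array([x,y,z])-p
    c,s=np.cos(w),np.sin(w);t=np.array([c*d[0]+s*d[1],s*d[0]-c*d[1],-d[2]])
    print("rot",np.round(o["eef_rot"],3),"t",o["t"],"shift",np.round(t/100,3),"turn",round(((w-yaw+np.pi)%(2*np.pi)-np.pi)/np.pi,4),"F",np.round(o["contact_force"],1))
E
python3 -m creep '[[0.4,-0.24,0,0,60],[0.8,-0.48,0,0,60],[1,-0.6,0,0,60]]' 40
python3 -m creep '[[0.4,-0.24,0,0,60],[0.8,-0.48,0,0,60],[1,-0.6,0,0,60]]'
python3 -m creep '[[0.4,-0.24,0,0,60],[0.8,-0.48,0,0,60],[1,-0.6,0,0,60]]'
python3 -m creep '[[0.4,-0.24,0.2,0.04,50],[0.8,-0.48,0.5,0.08,50],[1,-0.6,0.8,0.12,50],[1,-0.6,1,0.153,50],[1,-0.6,1,0.153,50],[1,-0.6,1,0.153,50]]'
python3 -c "
from h import *
go(530.2,-224.5,14,-.095)"
```

```text
t: 0.5
eef_pos: [315.5, -506.9, 241.9]
eef_rot: [-3.14, -0.001, 0.386]
contact_force: [-0.7, -1.6, -0.4]
grip_width: 60.4
gripper_force: 0.0
t: 0.8
eef_pos: [385.7, -413.5, 242.1]
eef_rot: [-3.141, -0.001, 0.387]
contact_force: [0.6, 0.5, 0.5]
grip_width: 60.0
gripper_force: 0.0
t: 1.1
eef_pos: [455.8, -320.3, 242.2]
eef_rot: [-3.141, -0.001, 0.387]
contact_force: [-0.5, -0.2, -0.6]
grip_width: 59.9
gripper_force: 0.0
t: 1.7
eef_pos: [524.5, -229.9, 142.4]
eef_rot: [-3.141, 0.001, -0.094]
contact_force: [-1.2, 0.1, 0.2]
grip_width: 50.2
gripper_force: 0.0
rot [-3.141e+00  1.000e-03 -9.400e-02] t 1.7 shift [ 0.051 -0.059  1.284] turn 0.0004 F [-1.2  0.1  0.2]
```

```bash
python3 -m creep '[[0.05,-0.06,0.4,0,50],[0.05,-0.06,0.8,0,50],[0.05,-0.06,0.95,0,50],[0.05,-0.06,0.95,0,50]]'
python3 -m creep '[[0,0,0.2,0,50],[0,0,0.32,0,50],[0,0,0.32,0,50],[0,0,0.32,0,10],[0,0,0.32,0,10],[0,0,0.32,0,10],[0,0,0.32,0,10],[0,0,0.32,0,10],[0,0,0.32,0,10]]' 40
python3 -c "
from h import *
go(530.2,-224.5,14,-.095); crop('top',200,150,180,115,4.4444,'grip')"
```

```text
t: 2.1
eef_pos: [528.9, -224.5, 46.1]
eef_rot: [-3.14, 0.003, -0.096]
contact_force: [-0.6, 0.0, 0.5]
grip_width: 50.2
gripper_force: 0.0
t: 3.0
eef_pos: [531.2, -224.9, 17.0]
eef_rot: [3.141, -0.002, -0.096]
contact_force: [-0.0, -0.6, 7.2]
grip_width: 16.1
gripper_force: 39.7
rot [ 3.141e+00 -2.000e-03 -9.600e-02] t 3.0 shift [-0.011 -0.003  0.03 ] turn -0.0002 F [-0.  -0.6  7.2]
```

View pics/grip.png

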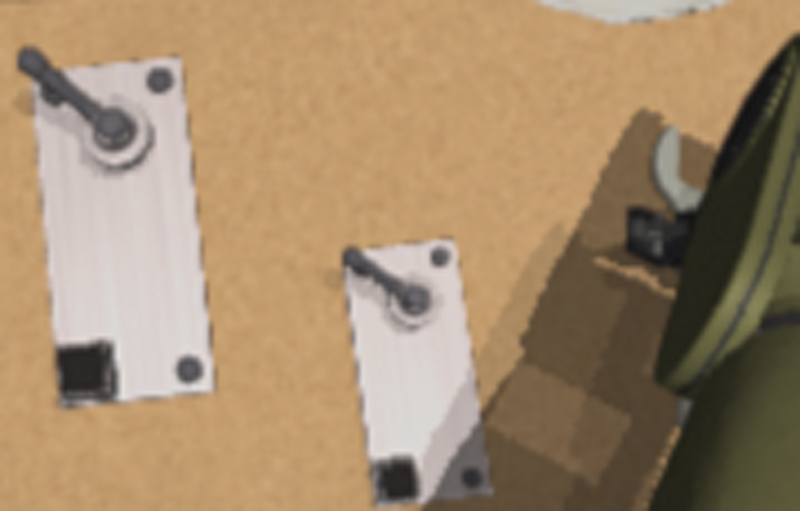

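The spanner is gripped across its handle at (655,235) in the crop, with the jaws free ahead and the stop unmoved. Next I lift it and carry it over.

```bash
python3 -m creep '[[0,0,-0.15,0,10],[0,0,-0.4,0,10],[0,0,-0.7,0,10],[0,0,-0.85,0,10],[0,0,-0.85,0,10]]' 60
python3 -m creep '[[-0.05,-0.3,0,0,10],[-0.1,-0.6,0,0,10],[-0.2,-1,0,0,10]]'
python3 -m creep '[[-0.05,-0.3,0,0,10],[-0.1,-0.6,0,0,10],[-0.2,-1,0,0,10]]'
python3 -m creep '[[-0.05,-0.3,0,0,10],[-0.1,-0.6,0,-0.03,10],[-0.2,-1,0,-0.06,10],[-0.2,-1,0,-0.06,10],[-0.2,-1,0,-0.06,10]]'
python3 -c "
from h import *
go(498.7,107.8,45,.094)"
```

```text
t: 3.55
eef_pos: [531.9, -225.3, 103.5]
eef_rot: [3.139, -0.005, -0.096]
contact_force: [0.7, 0.0, -1.7]
grip_width: 15.5
gripper_force: 58.7
t: 3.85
eef_pos: [518.9, -122.4, 98.7]
eef_rot: [-3.141, 0.002, -0.098]
contact_force: [0.4, -0.3, -2.1]
grip_width: 15.2
gripper_force: 58.8
t: 4.15
eef_pos: [508.4, -20.7, 98.7]
eef_rot: [3.141, 0.002, -0.097]
contact_force: [0.4, 0.2, -2.1]
grip_width: 15.5
gripper_force: 58.9
t: 4.65
eef_pos: [498.0, 80.5, 98.8]
eef_rot: [3.141, 0.003, 0.094]
contact_force: [0.1, -0.6, -1.0]
grip_width: 15.4
gripper_force: 59.0
rot [3.141e+00 3.000e-03 9.400e-02] t 4.65 shift [ 0.033 -0.271  0.538] turn 0.0 F [ 0.1 -0.6 -1. ]
```

```bash
python3 -m creep '[[0.03,-0.27,0,0,10],[0.03,-0.27,0.3,0,10],[0.03,-0.27,0.55,0,10],[0.03,-0.27,0.55,0,10],[0.03,-0.27,0.55,0,10]]'
python3 - <<'E'
from h import *
go(498.7,107.8,45,.094)
u=np.array([.9956,.0939,0]);n=np.array([-.0939,.9956,0]);p=env.observe()["eef_pos"]; 
j=p+61*u+[0,0,-12]
crop("scene",205,190,160,90,5,"pre_s",[j,j+21*u+20*n,j+21*u-20*n,j-165*u,[609.2,118.2,8]])
crop("top",180,150,140,115,5,"pre_t",[j,j+21*u+20*n,j+21*u-20*n,j-165*u,[609.2,118.2,8]])
a,b=cv2.imread("pics/pre_s.png"),cv2.imread("pics/pre_t.png")
cv2.imwrite("pics/pre.png",np.vstack([cv2.resize(a,(560,315)),cv2.resize(b,(348,285)) if 0 else cv2.copyMakeBorder(cv2.resize(b,(347,285)),0,0,0,213,0)]))
E
```

```text
t: 5.15
eef_pos: [499.2, 106.1, 44.7]
eef_rot: [3.141, 0.002, 0.091]
contact_force: [0.8, -0.5, -1.3]
grip_width: 15.4
gripper_force: 59.2
rot [3.141e+00 2.000e-03 9.100e-02] t 5.15 shift [-0.004 -0.017 -0.003] turn -0.001 F [ 0.8 -0.5 -1.3]
```

View pics/pre_s.png

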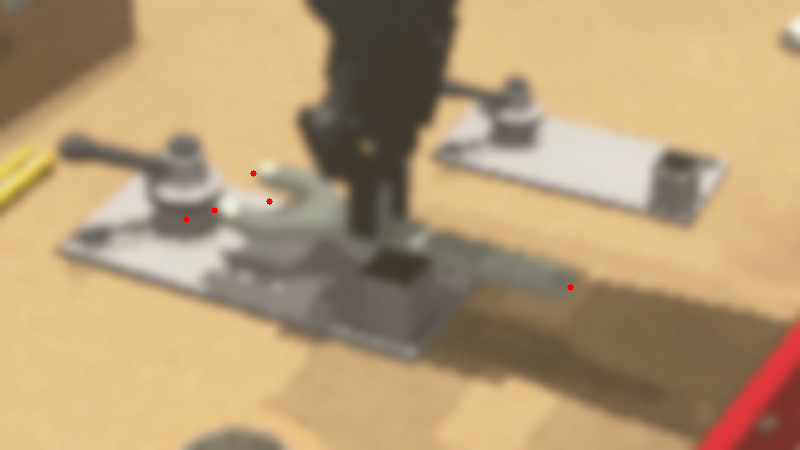

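The scene crop shows the tips at (232,210) and (270,170), about 15 px short of the marks I predicted, so the jaw is some 5 mm nearer the TCP than I took it. I'll check the lateral offset in the top crop.

View pics/pre_t.png

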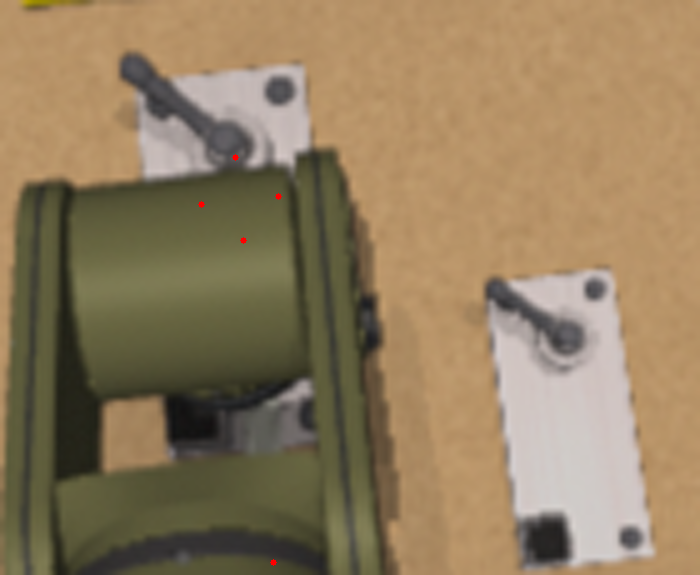

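The arm hides the jaws here, with the hub visible at (228,140). So I'll compare tip and end features in the scene view before and after the grasp.

```bash
python3 - <<'E'
from h import *
def loc(P,o,yaw):
    d=P-o;c,s=np.cos(yaw),np.sin(yaw);return np.round([c*d[0]+s*d[1],-s*d[0]+c*d[1]],1)
S2=lambda u,v:T(u,v,205,190,5)
# original, frame = grip point
o=np.array([530.2,-224.5,0])
for nm,a,b in(("near tip",(435,76),(225,207)),("far tip",(467,55),(263,168)),("end",(680,138),(580,287))):
    A=loc(at_z('scene',*S(*a),8),o,-.095)
    B=loc(at_z('scene',*S2(*b),36),np.array([499.2,106.1,0]),.091)
    print(nm,A,B)
E
```

```text
near tip [77.8 24. ] [76.1 19.8]
far tip [ 79.  -18.5] [ 77.6 -22.3]
end [-103.8   -1.4] [-109.5    2.2]
```

```bash
python3 -c "
from h import *
go(497.5,107.7,26,.135)"
python3 -m creep '[[-0.01,-0.02,0,-0.014,10],[-0.01,-0.02,0.1,-0.014,10],[-0.01,-0.02,0.18,-0.014,10],[-0.01,-0.02,0.18,-0.014,10],[-0.01,-0.02,0.18,-0.014,10]]'
python3 -c "
from h import *
go(497.5,107.7,26,.135)"
```

```text
rot [ 3.142e+00 -2.000e-03  9.100e-02] t 5.25 shift [-0.032 -0.014  0.206] turn -0.0139 F [ 0.  0. -1.]
t: 5.75
eef_pos: [498.1, 108.9, 26.9]
eef_rot: [3.142, 0.001, 0.136]
contact_force: [-0.0, -0.5, -0.5]
grip_width: 15.4
gripper_force: 59.2
rot [3.142e+00 1.000e-03 1.360e-01] t 5.75 shift [-0.008  0.012  0.009] turn 0.0004 F [-0.  -0.5 -0.5]
```

```bash
python3 -m creep '[[0.05,0.013,0,0,10],[0.1,0.016,0,0,10],[0.2,0.019,0,0,10],[0.25,0.021,0,0,10],[0.3,0.023,0,0,10],[0.3,0.023,0,0,10]]'
python3 -m creep '[[0.03,0.001,0,0,10],[0.06,0.002,0,0,10],[0.1,0.004,0,0,10],[0.1,0.004,0,0,10]]'
python3 -m creep '[[0.03,0.001,0,0,10],[0.06,0.002,0,0,10],[0.08,0.003,0,0,10],[0.08,0.003,0,0,10]]'
```

```text
t: 6.35
eef_pos: [529.4, 110.9, 27.5]
eef_rot: [3.142, -0.001, 0.137]
contact_force: [0.6, 0.1, -1.4]
grip_width: 15.2
gripper_force: 59.2
t: 6.75
eef_pos: [539.1, 111.9, 27.5]
eef_rot: [-3.142, -0.001, 0.137]
contact_force: [0.2, -0.4, -1.5]
grip_width: 15.0
gripper_force: 59.2
t: 7.15
eef_pos: [546.8, 112.7, 27.4]
eef_rot: [3.142, -0.0, 0.137]
contact_force: [-0.3, -0.0, -1.1]
grip_width: 15.2
gripper_force: 59.2
```

```bash
python3 -m creep '[[0.02,0.001,0,0,10],[0.04,0.001,0,0,10],[0.04,0.001,0,0,10]]'
python3 -m creep '[[0.01,0,0,0,10],[0.02,0.001,0,0,10],[0.02,0.001,0,0,10]]'
python3 - <<'E'
from h import *
crop("scene",220,190,100,75,8,"ins")
E
```

```text
t: 7.45
eef_pos: [550.0, 113.0, 27.0]
eef_rot: [-3.142, 0.002, 0.137]
contact_force: [-1.3, -0.7, -0.7]
grip_width: 15.3
gripper_force: 59.3
t: 7.75
eef_pos: [550.3, 113.0, 26.4]
eef_rot: [-3.141, 0.006, 0.137]
contact_force: [-7.2, -0.5, 0.6]
grip_width: 15.0
gripper_force: 59.5
```

View pics/ins.png

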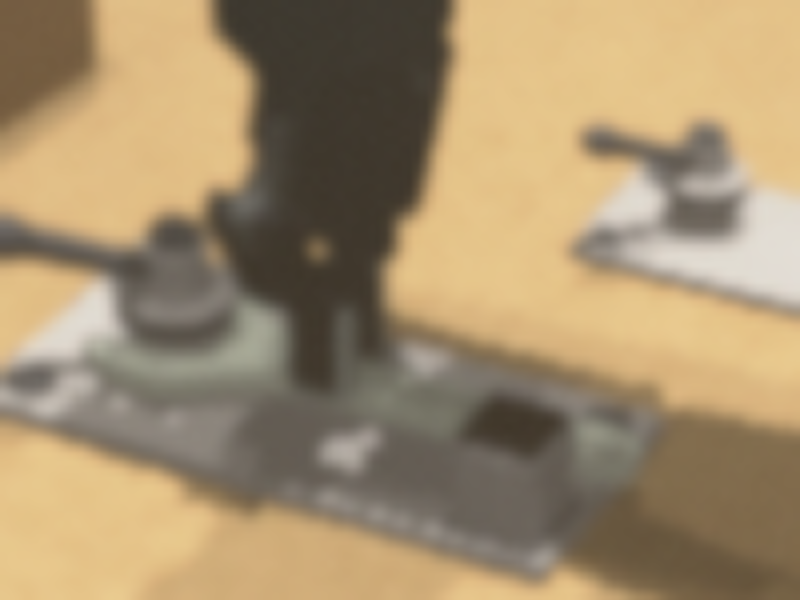

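The jaws sit round the nut under the disc springs (head at (190,350)), with the handle beside the post at (515,450), and 7 N of contact at the throat. I back off a little, lower it, let go and rise.

```bash
python3 -m creep '[[-0.02,0,0.01,0,10],[-0.02,0,0.01,0,10],[-0.02,0,0.01,0,20],[-0.02,0,0.01,0,30],[-0.02,0,0.01,0,45],[-0.02,0,0.01,0,45],[-0.02,0,0.01,0,45],[-0.02,0,0.01,0,45],[-0.02,0,0.01,0,45],[-0.02,0,0.01,0,45]]'
python3 -m creep '[[0,0,-0.2,0,45],[0,0,-0.5,0,45],[0,0,-0.9,0,45],[0,0,-1,0,45],[0,0,-1,0,20],[0,0,-1,0,0],[0,0,-1,0,0]]'
python3 -c "
from h import *
go(609,118.5,130,.137)"
```

```text
t: 8.8
eef_pos: [550.4, 112.9, 26.3]
eef_rot: [-3.142, -0.0, 0.137]
contact_force: [-0.7, -0.6, 0.7]
grip_width: 44.8
gripper_force: 0.0
t: 9.5
eef_pos: [549.0, 112.8, 124.0]
eef_rot: [-3.141, 0.004, 0.137]
contact_force: [0.1, -0.1, -1.4]
grip_width: 1.8
gripper_force: 0.0
rot [-3.141  0.004  0.137] t 9.5 shift [ 0.602  0.025 -0.06 ] turn -0.0001 F [ 0.1 -0.1 -1.4]
```

The spanner is on the nut and released. Now the closed fingers go to the counter-clockwise side of the lever's end, with yaw = lever angle + π/2 so the pads' edge pushes.

```bash
python3 -m creep '[[0,0,0,-0.045,0],[0,0,0,-0.09,0],[0,0,0,-0.135,0],[0,0,0,-0.18,0],[0,0,0,-0.225,0],[0,0,0,-0.27,0],[0,0,0,-0.315,0],[0,0,0,-0.36,0],[0,0,0,-0.4,0],[0,0,0,-0.4,0]]'
python3 -m creep '[[0,0,0,-0.045,0],[0,0,0,-0.09,0],[0,0,0,-0.135,0],[0,0,0,-0.18,0],[0,0,0,-0.225,0],[0,0,0,-0.27,0],[0,0,0,-0.315,0],[0,0,0,-0.352,0],[0,0,0,-0.352,0]]'
python3 -c "
from h import *
go(619.6,182.9,66,2.50)"
```

```text
t: 10.5
eef_pos: [549.3, 112.8, 124.3]
eef_rot: [-3.138, 0.001, 1.393]
contact_force: [0.2, -0.5, 0.4]
grip_width: 0.2
gripper_force: 0.0
t: 11.4
eef_pos: [549.7, 112.9, 125.1]
eef_rot: [-3.14, -0.002, 2.496]
contact_force: [0.2, 0.8, -0.1]
grip_width: -0.3
gripper_force: 0.0
rot [-3.140e+00 -2.000e-03  2.496e+00] t 11.4 shift [-0.137  0.979  0.591] turn -0.0011 F [ 0.2  0.8 -0.1]
```

```bash
python3 -m creep '[[-0.04,0.3,0,0,0],[-0.09,0.6,0,0,0],[-0.137,0.979,0,0,0],[-0.137,0.979,0.3,0,0],[-0.137,0.979,0.5,0,0],[-0.137,0.979,0.585,0,0],[-0.137,0.979,0.585,0,0]]'
python3 -c "
from h import *
go(619.6,182.9,66,2.50)"
```

```text
t: 12.1
eef_pos: [618.5, 182.8, 65.4]
eef_rot: [-3.138, -0.003, 2.497]
contact_force: [0.2, 0.1, 0.6]
grip_width: 0.2
gripper_force: 0.0
rot [-3.138e+00 -3.000e-03  2.497e+00] t 12.1 shift [-0.008  0.008 -0.006] turn -0.0011 F [0.2 0.1 0.6]
```

```bash
cat >> h.py <<'E'
def tf():
    o=env.observe();w=o["eef_rot"][2];F=o["contact_force"];p=o["eef_pos"]-[609,118.5,0]
    print("F +tx %.2f ty %.2f z %.2f"%(np.cos(w)*F[0]+np.sin(w)*F[1],np.sin(w)*F[0]-np.cos(w)*F[1],F[2]),"yaw %.3f r %.1f ang %.3f Mz %.2f"%(w,np.hypot(*p[:2]),np.arctan2(p[1],p[0]),o["ft_torque"][2]))
E
python3 -m creep '[[-0.05,0.005,0,0,0],[-0.1,0.008,0,0,0],[-0.11,0.008,0,0,0],[-0.11,0.008,0,0,0]]' >/dev/null; python3 -c "
from h import *
tf()"
python3 -m creep '[[-0.03,0.01,0,0.016,0],[-0.059,0.016,0.002,0.0318,0],[-0.09,0.021,0.003,0.0475,0],[-0.119,0.026,0.004,0.0637,0],[-0.119,0.026,0.004,0.0637,0]]' >/dev/null; python3 -c "
from h import *
tf()"
python3 -m creep '[[-0.03,0.01,0,0.016,0],[-0.059,0.016,0.002,0.0318,0],[-0.09,0.021,0.003,0.0475,0],[-0.119,0.026,0.004,0.0637,0],[-0.119,0.026,0.004,0.0637,0]]' >/dev/null; python3 -c "
from h import *
tf()"
```

```text
F +tx -0.74 ty 1.06 z 1.05 yaw 2.498 r 62.2 ang 1.222 Mz 0.02
F +tx 0.11 ty 0.24 z 0.43 yaw 2.299 r 62.2 ang 1.035 Mz -0.03
F +tx 0.14 ty -0.57 z -0.66 yaw 2.100 r 62.2 ang 0.842 Mz -0.01
```

```bash
for i in 1; do
python3 -m creep '[[-0.03,0.01,0,0.016,0],[-0.059,0.016,0.002,0.0318,0],[-0.09,0.021,0.003,0.0475,0],[-0.119,0.026,0.004,0.0637,0],[-0.119,0.026,0.004,0.0637,0]]' >/dev/null; python3 -c "
from h import *
tf()"; done
python3 -m creep '[[-0.03,0.01,0,0.016,0],[-0.059,0.016,0.002,0.0318,0],[-0.09,0.021,0.003,0.0475,0],[-0.119,0.026,0.004,0.0637,0],[-0.119,0.026,0.004,0.0637,0]]' >/dev/null; python3 -c "
from h import *
tf(); crop('scene',220,180,100,75,8,'push')"
```

```text
F +tx -0.05 ty 0.18 z 0.07 yaw 1.900 r 62.1 ang 0.647 Mz 0.00
F +tx 0.37 ty -0.29 z 0.32 yaw 1.700 r 62.0 ang 0.457 Mz -0.01
```

View pics/push.png

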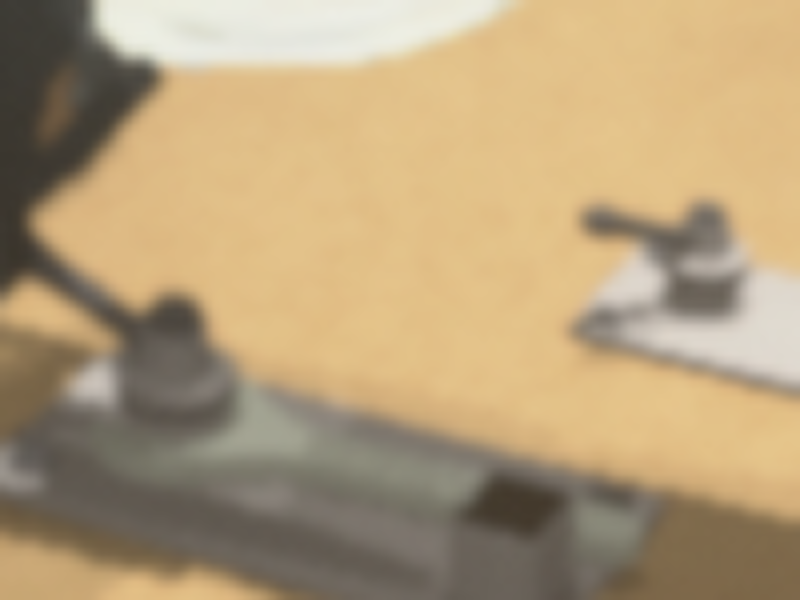

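The fingers are pushing the lever at (30,250), and the spanner lies flat on the plate with its handle beside the post (515,500). I continue.

```bash
python3 -m creep '[[-0.03,0.01,0,0.016,0],[-0.059,0.016,0.002,0.0318,0],[-0.09,0.021,0.003,0.0475,0],[-0.119,0.026,0.004,0.0637,0],[-0.119,0.026,0.004,0.0637,0],[-0.119,0.026,0.004,0.0637,0]]' >/dev/null; python3 -c "
from h import *
tf()"
python3 -m creep '[[-0.03,0.01,0,0.016,0],[-0.059,0.016,0.002,0.0318,0],[-0.09,0.021,0.003,0.0475,0],[-0.119,0.026,0.004,0.0637,0],[-0.119,0.026,0.004,0.0637,0],[-0.119,0.026,0.004,0.0637,0]]' >/dev/null; python3 -c "
from h import *
tf()"
```

```text
F +tx 1.76 ty -0.51 z 0.61 yaw 1.501 r 61.9 ang 0.260 Mz -0.04
F +tx 2.79 ty -2.29 z 1.19 yaw 1.300 r 61.8 ang 0.066 Mz -0.02
```

```bash
python3 -m creep '[[-0.03,0.01,0,0.016,0],[-0.059,0.016,0.002,0.0318,0],[-0.09,0.021,0.003,0.0475,0],[-0.119,0.026,0.004,0.0637,0],[-0.119,0.026,0.004,0.0637,0],[-0.119,0.026,0.004,0.0637,0]]' >/dev/null; python3 -c "
from h import *
tf()"
python3 -m creep '[[-0.03,0.01,0,0.016,0],[-0.059,0.016,0.002,0.0318,0],[-0.059,0.016,0.002,0.0318,0]]' >/dev/null; python3 -c "
from h import *
tf()"
python3 -m creep '[[0,0,0,0,0]]' >/dev/null; python3 -c "
from h import *
tf()"
```

```text
F +tx 3.96 ty -2.12 z 1.70 yaw 1.100 r 61.7 ang -0.130 Mz -0.03
F +tx 3.39 ty -2.12 z 0.39 yaw 0.999 r 61.6 ang -0.232 Mz -0.01
F +tx 3.81 ty -3.60 z 1.34 yaw 1.000 r 61.6 ang -0.232 Mz -0.10
```

```bash
python3 -m creep '[[-0.03,0.01,0,0.016,0],[-0.059,0.016,0.002,0.0318,0],[-0.09,0.021,0.003,0.0475,0],[-0.119,0.026,0.004,0.0637,0],[-0.119,0.026,0.004,0.0637,0],[-0.119,0.026,0.004,0.0637,0]]' >/dev/null; python3 -c "
from h import *
tf()"
python3 -m creep '[[0,0,0,0,0]]' >/dev/null; python3 -c "
from h import *
tf()"
python3 -m creep '[[0,0,0,0,0]]' >/dev/null; python3 -c "
from h import *
tf()"
```

```text
F +tx 5.40 ty -2.66 z 0.90 yaw 0.799 r 61.6 ang -0.424 Mz 0.00
F +tx 4.28 ty -2.66 z 1.92 yaw 0.799 r 61.6 ang -0.423 Mz -0.02
F +tx 4.21 ty -3.91 z 2.29 yaw 0.799 r 61.6 ang -0.424 Mz -0.09
```

```bash
python3 -m creep '[[-0.03,0.01,0,0.016,0],[-0.059,0.016,0.002,0.0318,0],[-0.09,0.021,0.003,0.0475,0],[-0.119,0.026,0.004,0.0637,0],[-0.119,0.026,0.004,0.0637,0],[-0.119,0.026,0.004,0.0637,0]]' >/dev/null; python3 -c "
from h import *
tf()"
python3 -m creep '[[0,0,0,0,0]]' >/dev/null; python3 -c "
from h import *
tf()"
python3 -m creep '[[0,0,0,0,0]]' >/dev/null; python3 -c "
from h import *
tf()"
python3 -m creep '[[0,0,0,0,0]]' >/dev/null; python3 -c "
from h import *
tf()"
```

```text
F +tx 5.39 ty -3.40 z 0.66 yaw 0.599 r 61.4 ang -0.615 Mz -0.10
F +tx 6.00 ty -4.24 z 0.91 yaw 0.599 r 61.4 ang -0.615 Mz -0.10
F +tx 5.34 ty -4.56 z 1.15 yaw 0.599 r 61.4 ang -0.615 Mz -0.04
F +tx 5.09 ty -4.47 z 1.46 yaw 0.599 r 61.4 ang -0.616 Mz -0.08
```

```bash
python3 -m creep '[[-0.03,0.01,0,0.016,0],[-0.059,0.016,0.002,0.0318,0],[-0.059,0.016,0.002,0.0318,0],[-0.059,0.016,0.002,0.0318,0]]' >/dev/null; python3 -c "
from h import *
tf()"
python3 -m creep '[[0,0,0,0,0],[0,0,0,0,0],[0,0,0,0,0]]' >/dev/null; python3 -c "
from h import *
tf()"
python3 -m creep '[[0.1,0,0,0,0],[0.2,0,0,0,0],[0.2,0,-0.3,0,0],[0.2,0,-0.7,0,0],[0.2,0,-0.7,0,0]]' ; python3 -c "
from h import *
tf()
go(549.3,112.8,125,.137);crop('scene',220,180,100,75,8,'locked')"
```

```text
F +tx 6.06 ty -4.55 z 0.39 yaw 0.499 r 61.5 ang -0.713 Mz -0.07
F +tx 6.71 ty -3.59 z 2.09 yaw 0.499 r 61.5 ang -0.713 Mz -0.07
t: 19.65
eef_pos: [676.1, 86.9, 140.9]
eef_rot: [3.135, -0.01, 0.499]
contact_force: [0.8, 0.3, 1.1]
grip_width: 0.2
gripper_force: 0.0
F +tx 0.83 ty 0.15 z 1.13 yaw 0.499 r 74.2 ang -0.440 Mz -0.04
rot [ 3.135 -0.01   0.499] t 19.65 shift [-0.99  -0.834  0.159] turn 0.1152 F [0.8 0.3 1.1]
```

View pics/locked.png

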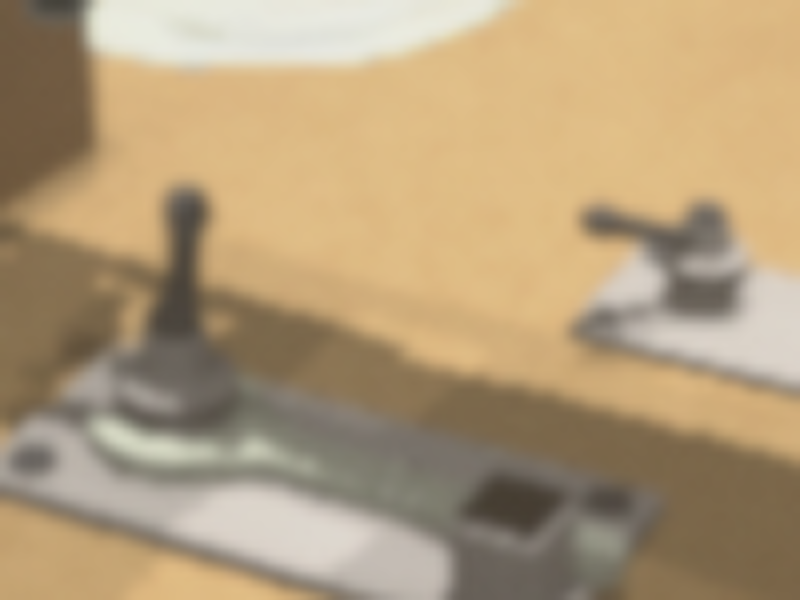

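Locked: the lever now stands at -1.07 rad (its end at (187,195)), at about 6.2 N, and the spanner is still home with its handle against the post (460,510). Now I go back to grip the spanner.

```bash
python3 -m creep '[[-0.3,-0.25,0,0.04,10],[-0.6,-0.5,0,0.08,30],[-0.9,-0.75,0,0.12,50],[-0.987,-0.864,0,0.144,50],[-0.987,-0.864,0,0.144,50]]' 30
python3 -c "
from h import *
go(548,115.5,27,.046)"
```

```text
t: 20.2
eef_pos: [541.2, 116.0, 132.0]
eef_rot: [3.141, 0.003, 0.047]
contact_force: [1.0, 0.1, -0.5]
grip_width: 50.3
gripper_force: 0.0
rot [3.141e+00 3.000e-03 4.700e-02] t 20.2 shift [0.067 0.008 1.05 ] turn 0.0004 F [ 1.   0.1 -0.5]
```

```bash
python3 -m creep '[[0.06,0.01,0.4,0,50],[0.06,0.01,0.8,0,50],[0.06,0.01,0.95,0,50],[0.06,0.01,0.95,0,50]]'
python3 -m creep '[[0,0,0.05,0,50],[0,0,0.09,0,50],[0,0,0.09,0,50],[0,0,0.09,0,35],[0,0,0.09,0,25],[0,0,0.09,0,15],[0,0,0.09,0,10],[0,0,0.09,0,10],[0,0,0.09,0,10]]' 30
```

```text
t: 20.6
eef_pos: [547.6, 114.4, 35.3]
eef_rot: [3.141, 0.007, 0.046]
contact_force: [0.2, -0.4, 0.2]
grip_width: 50.0
gripper_force: 0.0
t: 21.5
eef_pos: [549.6, 115.1, 29.8]
eef_rot: [-3.142, 0.0, 0.046]
contact_force: [0.3, 0.4, -0.4]
grip_width: 9.9
gripper_force: 0.0
```

The fingers closed above the handle because z was 3–4 mm high. I open, go lower and close again.

```bash
python3 -m creep '[[0,0,0,0,30],[0,0,0,0,50],[0,0,0,0,50],[0,0,0,0,50],[0,0,0.05,0,50],[0,0,0.05,0,50],[0,0,0.05,0,50]]'
python3 -m creep '[[0,0,0,0,35],[0,0,0,0,25],[0,0,0,0,15],[0,0,0,0,10],[0,0,0,0,10],[0,0,0,0,10],[0,0,0,0,10],[0,0,0,0,10]]' 40
```

```text
t: 22.2
eef_pos: [549.3, 115.0, 24.4]
eef_rot: [3.142, 0.001, 0.046]
contact_force: [0.5, 0.1, 0.3]
grip_width: 50.0
gripper_force: 0.0
t: 23.0
eef_pos: [549.6, 115.7, 25.2]
eef_rot: [-3.141, 0.0, 0.046]
contact_force: [-1.8, 5.3, 5.6]
grip_width: 16.0
gripper_force: 39.3
```

```bash
python3 -m creep '[[0,0,-0.01,0,10],[-0.03,0,-0.01,0,10],[-0.06,0,-0.01,0,10],[-0.06,0,-0.01,0,10]]' 60
python3 -m creep '[[-0.05,0,0,0,10],[-0.1,0,0,0,10],[-0.15,0,0,0,10],[-0.15,0,0,0,10]]'
```

```text
t: 23.4
eef_pos: [546.6, 115.6, 26.8]
eef_rot: [-3.14, -0.008, 0.046]
contact_force: [6.0, 5.7, -3.0]
grip_width: 15.5
gripper_force: 59.2
t: 23.8
eef_pos: [528.3, 114.2, 25.6]
eef_rot: [-3.142, -0.0, 0.046]
contact_force: [0.2, 3.4, 0.1]
grip_width: 15.1
gripper_force: 59.6
```

```bash
python3 -m creep '[[-0.1,0,0,0,10],[-0.2,0,-0.02,0,10],[-0.35,0,-0.02,0,10],[-0.48,0,-0.02,0,10],[-0.48,0,-0.02,0,10]]'
python3 -m creep '[[0,0,-0.2,0,10],[0,0,-0.5,0,10],[0,0,-0.8,0,10],[0,0,-0.8,0,10],[0,0,-0.8,0,10]]'
python3 -c "
from h import *
go(530,-235,60,-.095)"
```

```text
t: 24.3
eef_pos: [492.9, 110.7, 32.2]
eef_rot: [3.139, -0.035, 0.045]
contact_force: [37.4, -3.7, -22.8]
grip_width: 15.3
gripper_force: 99.1
t: 24.8
eef_pos: [480.1, 111.6, 107.7]
eef_rot: [3.141, -0.0, 0.046]
contact_force: [-0.9, -0.3, -2.1]
grip_width: 14.8
gripper_force: 63.0
rot [ 3.141 -0.     0.046] t 24.8 shift [0.34  3.485 0.477] turn 0.0447 F [-0.9 -0.3 -2.1]
```

```bash
python3 -m creep '[[0.04,0.3,0,0,10],[0.06,0.6,0,0,10],[0.1,0.9,0,0,10]]' >/dev/null
python3 -m creep '[[0.04,0.3,0,0,10],[0.06,0.6,0,0,10],[0.1,0.9,0,0,10]]' >/dev/null
python3 -m creep '[[0.04,0.3,0,0,10],[0.06,0.6,0,0,10],[0.1,0.9,0,0,10]]' >/dev/null
python3 -m creep '[[0.02,0.3,0,0.02,10],[0.03,0.6,0,0.0447,10],[0.04,0.79,0,0.0447,10],[0.04,0.79,0.4,0.0447,10],[0.04,0.79,0.6,0.0447,10],[0.04,0.79,0.6,0.0447,10],[0.04,0.79,0.6,0.0447,10],[0.04,0.79,0.6,0.0447,10]]'
python3 -c "
from h import *
go(530,-235,17.5,-.095)"
```

```text
t: 26.5
eef_pos: [531.5, -235.3, 49.1]
eef_rot: [3.141, -0.002, -0.094]
contact_force: [0.3, 0.7, -1.7]
grip_width: 14.9
gripper_force: 63.0
rot [ 3.141e+00 -2.000e-03 -9.400e-02] t 26.5 shift [-0.015 -0.002  0.316] turn 0.0004 F [ 0.3  0.7 -1.7]
```

```bash
python3 -m creep '[[0,0,0.1,0,10],[0,0,0.2,0,10],[0,0,0.28,0,10],[0,0,0.28,0,10],[0,0,0.28,0,10],[0,0,0.28,0,10]]'
python3 -m creep '[[0,0,0.02,0,10],[0,0,0.03,0,10],[0,0,0.03,0,10],[0,0,0.03,0,10]]'
```

```text
t: 27.1
eef_pos: [530.6, -235.1, 19.8]
eef_rot: [-3.141, 0.0, -0.095]
contact_force: [0.5, 0.1, -1.5]
grip_width: 14.9
gripper_force: 63.0
t: 27.5
eef_pos: [531.0, -235.4, 18.0]
eef_rot: [3.141, -0.0, -0.095]
contact_force: [-1.5, 0.1, 5.4]
grip_width: 14.7
gripper_force: 64.0
```

Contact with the deck. I release, rise and check.

```bash
python3 -m creep '[[0,0,0,0,20],[0,0,0,0,30],[0,0,0,0,50],[0,0,0,0,50],[0,0,0,0,50],[0,0,-0.3,0,50],[0,0,-0.7,0,50],[0,0,-1,0,50],[0,0,-1,0,50]]'
python3 -m creep '[[-0.3,0.3,0,0,50],[-0.6,0.6,0,0,50],[-0.95,0.95,0,0,50]]' >/dev/null
python3 -m creep '[[-0.3,0.3,0,0,50],[-0.6,0.6,0,0,50],[-0.6,0.95,0,0,50],[-0.6,0.95,0,0,50],[-0.6,0.95,0,0,50]]'
python3 - <<'E'
from h import *
im=env.get_image("top")["pixels"].astype(int); a=cv2.imread("pics/top0.png")
a=cv2.resize(a,(512,384),interpolation=cv2.INTER_AREA)[:,:,::-1].astype(int)
# spanner = bright unsaturated blob near its expected place
y0,y1,x0,x1=165,255,335,375
c=im[y0:y1,x0:x1]; m=((c.max(2)-c.min(2)<35)&(c.min(2)>120)).astype(np.uint8)
n,l,s,ct=cv2.connectedComponentsWithStats(m); k=1+s[1:,4].argmax(); ys,xs=np.where(l==k)
print("spanner blob",s[k],"px"); r=cv2.minAreaRect(np.c_[xs+x0,ys+y0].astype(np.float32)); print(r)
i=ys.argmin();j=ys.argmax()
print(at_z('top',xs[i]+x0,ys[i]+y0,5),at_z('top',xs[j]+x0,ys[j]+y0,5))
# change outside spanner/arm: bystanders, stop
d=np.abs(im-a).max(2)>45
for nm,(u,v) in dict(tape=(157,240),cutter=(207,146),ramekin=(147,161),post=(219,233)).items(): print(nm,d[v-18:v+18,u-22:u+22].mean())
print(env.observe()["contact_force"])
E
```

```text
t: 28.4
eef_pos: [533.9, -236.9, 122.8]
eef_rot: [3.137, -0.01, -0.095]
contact_force: [0.0, -0.3, 0.4]
grip_width: 50.1
gripper_force: 0.0
t: 29.2
eef_pos: [357.9, -409.6, 115.9]
eef_rot: [-3.14, 0.001, -0.096]
contact_force: [0.1, 0.7, -0.4]
grip_width: 49.9
gripper_force: 0.0
spanner blob [ 16  13  23  70 563] px
((362.0, 212.5), (69.0, 22.0), 90.0)
[ 613.15284984 -223.23954024    5.        ] [ 430.29613015 -222.80532456    5.        ]
tape 0.0
cutter 0.011363636363636364
ramekin 0.0
post 0.0
[-0.79036415 -0.28020259 -0.97581185]
```

```bash
python3 -c "
from bench import env
print(env.close_job())"
```

```text
the job is handed in; nothing more can be done
None
```

I fitted the spanner, locked the jam nut at about 6 N at the lever's end, laid the spanner flat on the deck clear of the stop, and handed the job in at about 29 s; the interface gave no verdict. While I was drawing the spanner off, a finger caught the post and the force reading reached 37 N in x (about 44 N in all), and I did not measure the clamp force or the hexagon nut's final angle directly.

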